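# Load a junction box into a drilling jig and lock it with the cam lever

## Robot

A 6-joint arm with a two-finger parallel gripper is mounted at the origin on a cart in front of the work surface, level with it; the furniture and walls round the work are solid. World frame = base frame: x ahead of the robot, y to its left, z up, the work surface at z = 0. Lengths are in m, angles in rad, forces in N, time in s.
With the tool pointing down it reaches from about 0.375 to 0.9 m from the base axis. Payload 3.1 kg.
Tool frame: the origin (TCP) lies on the centre line of the jaws, within the pads' length; the fingertips stand robot.tip_reach ahead of it and the grasp point (between the pads) lies 8 mm behind it (robot.tip_reach is the distance from the TCP to the fingertips, in m); z points along the fingers, y is the line along which they close (so a half turn about z gives the same grasp; the last joint's range is limited). The gripper opens to 87 mm and grips with 3 to 60 N. Pads are 19 mm wide; open, the fingers measure 117 mm over their backs; the gripper's body (75 mm by 190 mm) begins 51 mm behind the grasp point.
Start: joints at [-1.444, 0.527, 1.433, -0, 1.181, -0.178], TCP at [0.188, -0.596, 0.234] pointing down, gripper open.
Joint ranges: [-3.08, 3.08], [-0.75, 2.2], [0.22, 2.44], [-1.43, 4.57], [0, 2.65], [-2.85, 2.85]. Speed limits (rad/s): [2.79, 2.79, 3.14, 3.14, 3.14, 3.14].

## Interface

Orientations are given as a unit quaternion [x, y, z, w].
In Python, from rig import robot gives the robot as it stands.
- The arm moves only by the tool jog_arm, never from a script. Its argument "motion" is one flat list of numbers, 7 for each row, row after row: the shift along the tool's x, y, z scaled (see below), then the turn, a rotation vector about the tool's x, y, z scaled (see below), then the gripper's target within -1 to 1 (shut at 1, half-way at 0, fully open at -1). In form: [x, y, z, rx, ry, rz, hand, x, y, z, rx, ry, rz, hand, ...]. A call has 1 to 12 rows; each row shifts and turns the commanded pose from where the row before left it, along the tool's axes as they then stand; what a row does not reach is not made up. The controller multiplies each number of a shift by 4 cm and each number of a turn by 4 degrees. A row lasts 1/8 s, in which the tool goes at most 62.5 mm and 10.7 degrees, less where a joint would pass 70% of its speed; a pose out of reach is approached as far as the arm can. A call with a number of a shift or a turn outside -1 to 1 is refused whole. A call with a gripper value outside its range is refused whole. The fingers move at their own pace and stop on an object; "grip_force" is the grip in N (left out, the last holds). Time passes only in rows, so rows that do not move let the fingers close. It gives the time, the measured TCP pose, the force, the opening and the grip force at its end, in the units of the state.
- robot.get_obs(): the state, without advancing time (a new reading comes with each control period).
- robot.camera(name): name is "scene" or "top" or "wrist"; returns the picture (480x640x3 uint8, blue, green, red); there is no depth.
- robot.calibration(name): a dict with "fx", "fy", "cx", "cy" (pixels), "dist_coeffs" ([k1, k2, p1, p2, k3] as OpenCV has them; the pictures are not rectified), "R" (3x3) and "t" (3): a world point X has camera coordinates R X + t; the wrist camera has in their place "T_tool_cam" (4x4, takes a point from camera to tool coordinates, whose origin is the TCP and whose axes are the flange's). Camera axes: x right, y down, z forward; pixel columns grow to the right and rows downward; lengths in m; the calibration is good to about 2 mm. A picture is of the moment at which its call begins: read the wrist's pose just before it. calibration takes no time and is no camera call.
- robot.hand_in(): hands the job in; it is judged then, once.
The state is a dict: "time": time; "q": joint angles; "joint_velocities": joint speeds; "joint_torque": joint torques, N m; "position": TCP position; "tool_rot": TCP orientation; "ft_force": force on the tool from outside, world axes, zero at the start; "moment": the same for the moment, N m; "grip_width": finger opening in m; "grip_force": force on a finger pad.
Only numpy, scipy, OpenCV 4.12 (cv2) and the standard library are available. Lean on these libraries where they do the work, as an engineer would, in place of code of your own. Each camera call takes 0.05 s, during which the arm holds its last target. There are 200 camera calls.

## Task

A grey junction box lies loose on a plywood drilling jig, ready for a cable entry to be drilled through the guide bush in the wooden left-hand fence. Without picking it up, push it along the board with the fingertips, square along that fence and past the open cam, until it is fully home against the wooden back stop; then push the red lever round clockwise (from above, towards you) until the cam is tight and clamps the box against the fence. Leave the lever locked, take the hand clear, and do not disturb the small parts and tools lying round the jig.

Things in the scene. Friction and masses are not known exactly. Their poses are not given: they have to be found in the camera images.
- jig: Drilling jig fixed to the table, turned up to 0.4 rad: plywood board 250 (x) x 205 (y) x 14 mm, with a beech fence on its left, a beech back stop at its far end and a cam with a red lever on its right; its front is open. Origin under the board's centre on the table; x away from the robot's side, y left, z up.
- fence (a point): Foot of the fence's guiding face (which looks to the jig's -y) beside the seat, at (+50, +72.5, +14) mm in the jig's frame. The fence is 50 mm high above the board, 22 mm thick, and runs from x = -110 to x = +90 mm; a steel drill bush goes through it at x = +50 mm.
- back_stop (a point): Foot of the back stop's face (which looks to the jig's -x), at (+98, +32.5, +14) mm in the jig's frame. The stop is 50 mm high above the board, 20 mm thick, from y = -8.5 to y = +94.5 mm.
- seat (a point): Point on the top of the board (14 mm above the table) where the centre of the junction box's underside is when the box is home against both fence and stop; axes as the jig's. At (+50, +32.5, +14) mm in the jig's frame.
- junction_box: Light grey plastic junction box with a screwed-on lid, 96 (its x) x 80 (its y) x 46 mm high, about 0.3 kg, loose; origin at the centre of its underside. It starts on the front part of the board, short of the cam, turned up to 0.35 rad; its x is to lie along the jig's x when home. The rings on its sides are flush knock-outs.
- cam_lever (a joint): Lever angle q in rad, clockwise from above, 0 to 2.3. In the jig's frame the lever points along (cos a, sin a), a = -1.292 - q: to the right at the start (q 0.1 to 0.5, open, 7 to 9 mm play), roughly towards the robot when locked. The cam meets a box on the fence at about q = 1.57, is tight by 1.6 to 1.75 and stays by friction. At the knob: about 1 N while free, 5 to 15 N to tighten.
- cam_pivot (a point): Axis of the cam lever on the board's top (14 mm above the table), at (+66, -30, +14) mm in the jig's frame; z up.
- lever_push (a point): Point on the red lever's bar, 75 mm from the pivot and 31.5 mm above the board (45.5 mm above the table). The bar is 13 mm wide and 9 mm high, from 5 to 89 mm from the pivot.
- lever_knob (a point): Centre of the black round knob at the lever's end, 23 mm across and 20 mm high, 94 mm from the pivot, 45.5 mm above the table.
- cam: Steel cam disc under the lever's hub, 36 mm across and 19 mm high, set 7 mm off the pivot axis; origin on the pivot axis at the board's top. It stands 3.5 to 22.5 mm above the board and presses the box's right side.
- fitting_elbow: Bystander: grey conduit elbow, 60 x 60 x 30 mm, left of the jig; origin under its centre.
- fitting_socket: Bystander: grey conduit socket standing upright, 32 mm across, 45 mm high, left of the jig; origin under its centre.
- screwdriver_yellow: Bystander: yellow screwdriver, 185 mm long (along its y), 30 mm high, right of the jig; origin under its middle.
- marker_blue: Bystander: white felt marker with a blue cap, 130 mm long (along its y), 19 mm high, left of the jig; origin under its middle.

How it is judged:
By the outcome, as a careful person would: the job done as asked, in the order asked, and still so for the second after the job is handed in, with the robot touching nothing.
It also fails if it takes over 64 s, if anything falls off the work surface, if the arm or the gripper's body presses on something with over 40 N, if the wrist force passes 120 N, or if a joint passes its speed limit or range.

## Working session

There is one attempt and no reset: what is moved stays moved. The work goes in short steps, Python scripts to look and compute and a tool call to move; the robot and the scene stay as the last step left them, time stands still between calls to the robot, and variables do not carry over. Pictures are saved under pics/ and viewed, at most 11 in all, crops included, and the job is handed in when it is done.

Besides the shell and the picture viewer there is one more tool, called after "Request:" in YAML: its name, and indented under it one key for each argument. jog_arm: Moves the arm, as the interface text tells. Shifts and turns lie within -1 to 1; 1 stands for 4 cm of shift or 4 degrees of turn. Its arguments: {"type":"object","properties":{"motion":{"type":"array","items":{"type":"number"}},"grip_force":{"type":"number"}},"required":["motion"]}

```bash
mkdir -p pics
python3 - <<'E'
from rig import robot
import cv2
for n in("scene","top"):
    cv2.imwrite(f"pics/{n}0.png",robot.camera(n)); c=robot.calibration(n); print(n,{k:v for k,v in c.items()})
print(robot.get_obs(),robot.tip_reach); print(robot.calibration("wrist"))
E
```

```text
scene {'fx': 543.9938192563731, 'fy': 543.9938192563731, 'cx': 323.879249679627, 'cy': 242.55662421333773, 'dist_coeffs': array([-0.03867904,  0.        ,  0.        ,  0.        ,  0.        ]), 'R': array([[-0.74134928, -0.67111814,  0.0012992 ],
       [-0.44075134,  0.48541337, -0.75505769],
       [ 0.50610226, -0.5603341 , -0.65565707]]), 't': array([0.25094903, 0.35916791, 0.74863305])}
top {'fx': 549.0541780156494, 'fy': 549.0541780156494, 'cx': 314.5491541561161, 'cy': 227.80476445109136, 'dist_coeffs': array([0.03873864, 0.        , 0.        , 0.        , 0.        ]), 'R': array([[ 0.01006676, -0.99993781, -0.00479998],
       [-0.99549251, -0.00956908, -0.09435624],
       [ 0.09430444,  0.0057282 , -0.99552693]]), 't': array([-0.21076195,  0.51136981,  0.85051667])}
{'time': 0.1, 'q': array([-1.44449953e+00,  5.28414936e-01,  1.43376725e+00,  3.00466050e-06,
        1.18139772e+00, -1.78511766e-01]), 'joint_velocities': array([-0.00139551, -0.0031399 , -0.00230907, -0.00204771,  0.00051288,
       -0.0002393 ]), 'joint_torque': array([-3.01723603e-04, -4.40986204e+01, -
[... 249 characters left out ...]
070682, -0.1175278 , -0.68588752]), 'moment': array([-0.06464089, -0.02890596,  0.0141681 ]), 'grip_force': 0.0, 'grip_width': 0.08715990263337063} 0.011
{'fx': 375.8132067207296, 'fy': 375.8132067207296, 'cx': 313.3913173391546, 'cy': 244.82496860194613, 'dist_coeffs': array([-0.06256196,  0.        ,  0.        ,  0.        ,  0.        ]), 'T_tool_cam': array([[-6.34470824e-04, -9.68481349e-01, -2.49085275e-01,
         6.83896054e-02],
       [ 9.99999798e-01, -6.07221142e-04, -1.86234795e-04,
        -2.33925991e-04],
       [ 2.91150803e-05, -2.49085343e-01,  9.68481539e-01,
        -1.51229419e-01],
       [ 0.00000000e+00,  0.00000000e+00,  0.00000000e+00,
         1.00000000e+00]])}
```

View pics/top0.png

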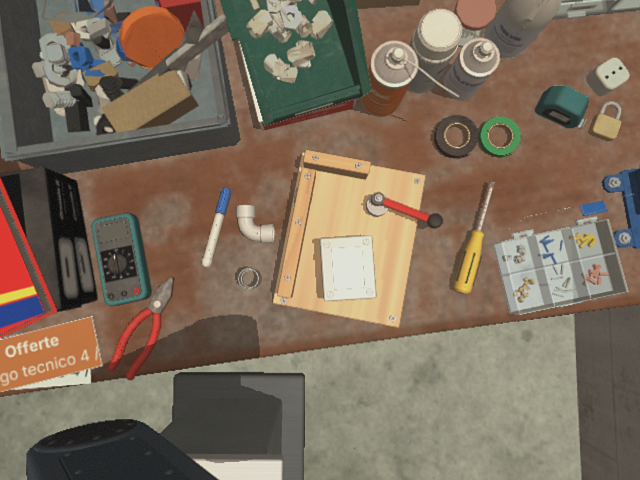

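View pics/scene0.png

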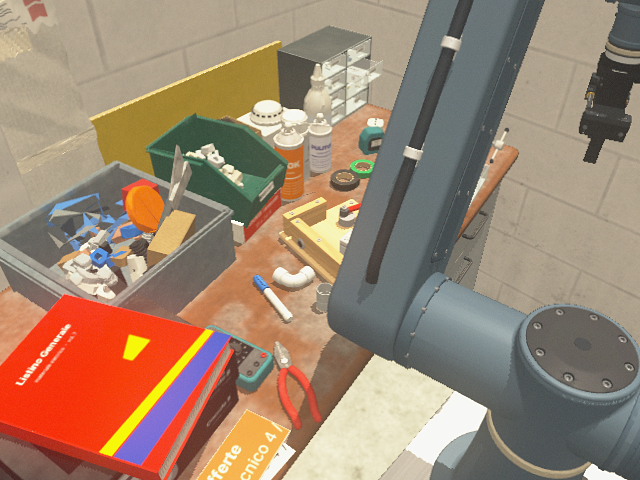

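The top view shows the jig in the middle, with board corners near (273,303), (398,326) and (424,172). The box is at (347,268), the lever pivot at (376,204) and the knob at (435,220). I'll measure these points next.

```bash
cat > h.py <<'E'
from rig import robot
import cv2,numpy as np
from scipy.spatial.transform import Rotation as Ro
def ray(name,uv,z,obs=None):
    c=robot.calibration(name);K=np.array([[c['fx'],0,c['cx']],[0,c['fy'],c['cy']],[0,0,1]])
    p=cv2.undistortPoints(np.array(uv,float).reshape(-1,1,2),K,c['dist_coeffs'])[:,0]
    d=np.c_[p,np.ones(len(p))]
    if name=="wrist":
        T=c['T_tool_cam'];Rt=Ro.from_quat(obs['tool_rot']).as_matrix()
        R=Rt@T[:3,:3];o=Rt@T[:3,3]+obs['position'];d=d@R.T
    else: d=d@c['R'];o=-c['R'].T@c['t']
    return o+d*((z-o[2])/d[:,2])[:,None]
E
python3 - <<'E'
from h import *
im=cv2.imread("pics/top0.png");hsv=cv2.cvtColor(im,cv2.COLOR_BGR2HSV)
def big(m):
    cs=cv2.findContours(m,0,2)[0];return max(cs,key=cv2.contourArea)
roi=np.zeros(im.shape[:2],np.uint8);roi[140:335,265:450]=255
box=cv2.inRange(hsv,(0,0,170),(180,45,255))&roi
b=cv2.boxPoints(cv2.minAreaRect(big(box)));print("box px",b.round(1).tolist())
B=ray("top",b,.060);print(B.round(4).tolist(),np.linalg.norm(np.diff(B,axis=0),axis=1),B.mean(0))
red=(cv2.inRange(hsv,(0,190,120),(6,255,255))|cv2.inRange(hsv,(174,170,120),(180,255,255)))&roi
r=cv2.minAreaRect(big(red));print("red",r, ray("top",cv2.boxPoints(r),.05).round(4).tolist())
blk=cv2.inRange(hsv,(0,0,0),(180,255,60));blk[:,:422]=0;blk&=roi
r=cv2.minAreaRect(big(blk));print("knob",r,ray("top",[r[0]],.0505))
wood=cv2.inRange(hsv,(10,60,150),(28,200,255))&roi
c=cv2.convexHull(big(wood));a=cv2.approxPolyDP(c,4,True)[:,0];print(a.tolist(),ray("top",a,.014).round(4).tolist())
cv2.imwrite("pics/crop.png",cv2.resize(im[140:335,265:450],None,fx=3,fy=3,interpolation=cv2.INTER_CUBIC))
E
```

```text
box px [[319.8999938964844, 238.3000030517578], [371.5, 234.8000030517578], [375.70001220703125, 297.0], [324.0, 300.3999938964844]]
[[0.494, -0.2142, 0.06], [0.5001, -0.2928, 0.06], [0.4063, -0.299, 0.06], [0.4003, -0.2213, 0.06]] [0.0787882  0.09396202 0.07789978] [ 0.45018576 -0.2568166   0.06      ]
red ((426.0, 217.0), (0.0, 0.0), 0.0) [[0.5293, -0.3777, 0.05], [0.5293, -0.3777, 0.05], [0.5293, -0.3777, 0.05], [0.5293, -0.3777, 0.05]]
knob ((440.8096008300781, 148.6410675048828), (21.931461334228516, 4.7108154296875), 47.121097564697266) [[ 0.63667109 -0.40136379  0.0505    ]]
[[306, 150], [425, 175], [398, 327], [273, 302]] [[0.6416, -0.1904, 0.014], [0.602, -0.3837, 0.014], [0.3583, -0.339, 0.014], [0.3953, -0.1409, 0.014]]
```

View pics/crop.png

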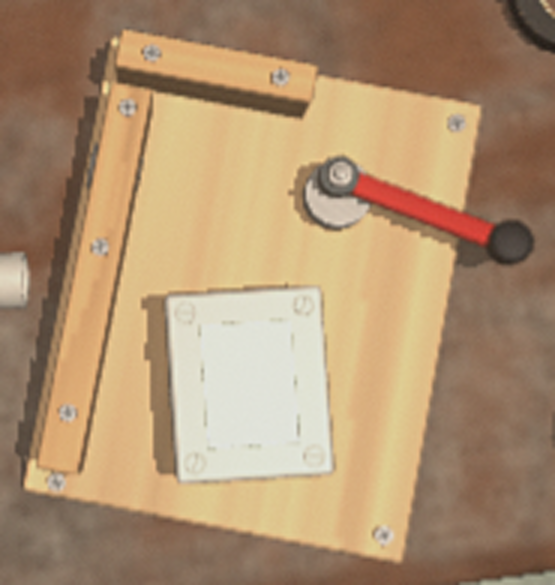

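The crop shows the board's right and front corners, the fence's top inner edge, the hub at (340,173) and the knob at (511,241). I'll fit the jig pose from these.

```bash
cat > jig.py <<'E'
from h import *
P=lambda l:np.array(l,float)/3+[265,140]-0.33
M=np.r_[ray("top",P([(480,104),(402,562),(24,488)]),.014),ray("top",P([(151,95),(80,472)]),.064),ray("top",P([(340,173)]),.056)][:,:2]
J=np.array([(125,-102.5),(-125,-102.5),(-125,102.5),(90,72.5),(-110,72.5),(66,-30)])/1000
mc,jc=M.mean(0),J.mean(0);H=(J-jc).T@(M-mc);th=np.arctan2(H[0,1]-H[1,0],H[0,0]+H[1,1])
R2=np.array([[np.cos(th),-np.sin(th)],[np.sin(th),np.cos(th)]]);o=mc-R2@jc
toj=lambda w:(np.array(w)[...,:2]-o)@R2
tow=lambda j:np.array(j)@R2.T+o
E
python3 - <<'E'
from jig import *
print("th",th,"o",o,"resid mm\n",((M-tow(J))*1000).round(1))
B=np.array([[0.494,-0.2142],[0.5001,-0.2928],[0.4063,-0.299],[0.4003,-0.2213]])
print("box j mm",(toj(B)*1000).round(1).tolist(),(toj(B.mean(0))*1000).round(1))
d=B[0]-B[3];print("box yaw",np.arctan2(d[1],d[0])-th)
k=toj(ray("top",P([(511,241)]),.0555)[0]);print("knob j",k,np.linalg.norm(k-[.066,-.03]),"q",-1.292-np.arctan2(k[1]+.03,k[0]-.066))
for n,p in dict(seat=(.05,.0325),pre=(-.2,.0325)).items():print(n,tow(p))
E
```

```text
th -0.174855169535855 o [ 0.49862934 -0.26177615] resid mm
 [[-0.8  1.3]
 [ 0.7  1. ]
 [ 1.4 -1.2]
 [-3.3  0.3]
 [ 2.1 -0.9]
 [-0.  -0.3]]
box j mm [[-12.8, 46.0], [6.8, -30.3], [-84.4, -52.7], [-103.9, 22.8]] [-48.6  -3.6]
box yaw 0.25048439071856504
knob j [ 0.04751027 -0.12207523] 0.09391335824066761 q 0.4769716981039611
seat [ 0.5535208  -0.23846999]
pre [ 0.30733287 -0.19497861]
```

```bash
cat > go.py <<'E'
from jig import *
def to(jx,jy,z):
    "remaining shift to a jig point (m), in tool units of 4 cm"
    ob=robot.get_obs();R=Ro.from_quat(ob['tool_rot']).as_matrix()
    w=np.r_[tow((jx,jy)),z]; return (R.T@(w-ob['position'])/.04).round(3)
def st(a=None):
    ob=robot.get_obs();R=Ro.from_quat(ob['tool_rot']).as_matrix()
    print("t",ob['time'],"jig",(toj(ob['position'])*1000).round(1),"z",ob['position'][2].round(4),"yaw_j deg",np.degrees(np.arctan2(R[1,0],R[0,0])-th).round(2),"F_j",(ob['ft_force'][:2]@R2).round(1),ob['ft_force'][2].round(1),"grip",ob['grip_width'].round(4),"q",ob['q'].round(2))
E
python3 -c "
from go import *
st();print(to(-.048,-.095,.15))"
```

```text
Traceback (most recent call last):
  File "go.py", line 8, in st
    print("t",ob['time'],"jig",(toj(ob['position'])*1000).round(1),"z",ob['position'][2].round(4),"yaw_j deg",np.degrees(np.arctan2(R[1,0],R[0,0])-th).round(2),"F_j",(ob['ft_force'][:2]@R2).round(1),ob['ft_force'][2].round(1),"grip",ob['grip_width'].round(4),"q",ob['q'].round(2))
                                                                                                                                                                                                                                         ^^^^^^^^^^^^^^^^^^^^^^
AttributeError: 'float' object has no attribute 'round'
```

```bash
sed -i "s/ob\['grip_width'\].round(4)/round(ob['grip_width'],4)/" go.py
python3 -c "
from go import *
st();print(to(-.048,-.095,.15))"
```

```text
t 0.1 jig [-248.3 -382.8] z 0.2326 yaw_j deg 27.48 F_j [-0.4 -0.2] -0.7 grip 0.0872 q [-1.44  0.53  1.43  0.    1.18 -0.18]
[ 7.762 -4.068  2.077]
```

Request:
jog_arm:
  motion: [0.776, -0.407, 0, 0, 0, 0, 0, 0.776, -0.407, 0, 0, 0, 0, 0, 0.776, -0.407, 0, 0, 0, 0, 0, 0.776, -0.407, 0, 0, 0, 0, 0, 0.776, -0.407, 0, 0, 0, 0, 0, 0.776, -0.407, 0, 0, 0, 0, 0, 0.776, -0.407, 0, 0, 0, 0, 0, 0.776, -0.407, 0, 0, 0, 0, 0, 0.776, -0.407, 0, 0, 0, 0, 0, 0.776, -0.407, 0, 0, 0, 0, 0]

```text
time: 1.35
position: [0.4354, -0.3466, 0.2332]
tool_rot: [0.988, 0.152, -0.0, -0.0]
ft_force: [-0.4, -0.2, -0.0]
grip_width: 0.0432
grip_force: 0.0
```

Request:
jog_arm:
  motion: [0, 0, 0.2, 0, 0, -0.977, 0, 0, 0, 0.2, 0, 0, -0.977, 0, 0, 0, 0.2, 0, 0, -0.977, 0, 0, 0, 0.2, 0, 0, -0.977, 0, 0, 0, 0.2, 0, 0, -0.977, 0, 0, 0, 0.2, 0, 0, -0.977, 0, 0, 0, 0.2, 0, 0, -0.977, 0, 0, 0, 0.2, 0, 0, -0.977, 0, 0, 0, 0.2, 0, 0, -0.977, 0, 0, 0, 0.2, 0, 0, -0.977, 0, 0, 0, 0, 0, 0, -0.977, 0, 0, 0, 0, 0, 0, -0.977, 0]

```text
time: 2.85
position: [0.4346, -0.3474, 0.153]
tool_rot: [0.846, 0.534, -0.0, -0.001]
ft_force: [0.6, -1.1, -0.6]
grip_width: 0.0433
grip_force: 0.0
```

Request:
jog_arm:
  motion: [0, 0, 0, 0, 0, -0.977, 0, 0, 0, 0, 0, 0, -0.977, 0, 0, 0, 0, 0, 0, -0.977, 0, 0, 0, 0, 0, 0, -0.977, 0, 0, 0, 0, 0, 0, 0, 0]

```text
time: 3.48
position: [0.4346, -0.3475, 0.1532]
tool_rot: [0.766, 0.642, 0.0, -0.0]
ft_force: [-0.5, -0.3, -0.8]
grip_width: 0.0433
grip_force: 0.0
```

```bash
python3 -c "
from go import *
st();print(to(-.048,-.085,.034))
cv2.imwrite('pics/w1.png',robot.camera('wrist'))"
```

```text
t 3.475 jig [-48.1 -95.6] z 0.1532 yaw_j deg 89.96 F_j [-0.5 -0.4] -0.8 grip 0.0433 q [-0.88  0.54  1.68  0.    0.92 -0.7 ]
[0.263 0.004 2.981]
```

View pics/w1.png

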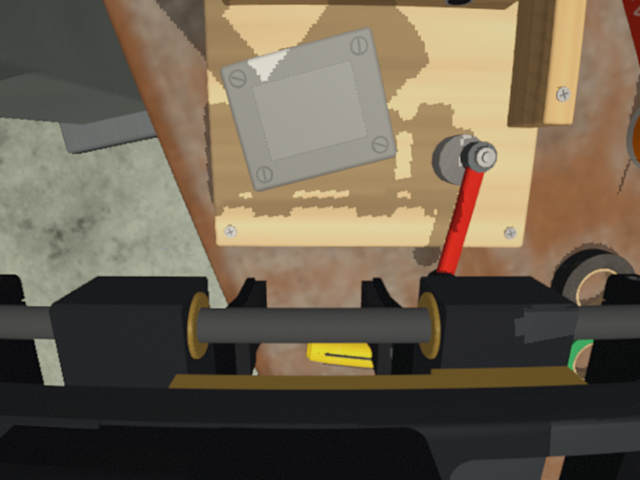

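The wrist view shows the board edges lined up with the image. The box is at (310,110), yawed about 14°, and the hub is at (484,156). I'll cross-check these points against the jig pose.

```bash
python3 -c "
from go import *
ob=robot.get_obs()
print('corner exp 125,-102.5 | -125,-102.5',(toj(ray('wrist',[(521,246),(217,244)],.014,ob))*1000).round(1))
print('hub exp 66,-30',(toj(ray('wrist',[(484,156)],.056,ob))*1000).round(1))
b=toj(ray('wrist',[(222,67),(370,29),(395,154),(257,190)],.060,ob))*1000;print('box',b.round(1),b.mean(0))"
```

```text
corner exp 125,-102.5 | -125,-102.5 [[ 121.7 -103.3]
 [-124.9 -101.2]]
hub exp 66,-30 [[ 64.1 -31.4]]
box [[-103.2   21.7]
 [ -13.7   42.9]
 [   4.3  -30.5]
 [ -84.3  -53.3]] [-49.19749489  -4.79105069]
```

Request:
jog_arm:
  motion: [0.1, 0, 0.6, 0, 0, 0, 0, 0.1, 0, 0.6, 0, 0, 0, 0, 0.06, 0, 0.6, 0, 0, 0, 0, 0, 0, 0.6, 0, 0, 0, 0, 0, 0, 0.58, 0, 0, 0, 0, 0, 0, 0, 0, 0, 0, 0]

```text
time: 4.28
position: [0.4357, -0.3365, 0.0328]
tool_rot: [0.766, 0.642, -0.0, -0.002]
ft_force: [-0.4, -0.1, 0.8]
grip_width: 0.0433
grip_force: 0.0
```

Request:
jog_arm:
  motion: [0.2, 0, 0, 0, 0, 0, 0, 0.2, 0, 0, 0, 0, 0, 0, 0.12, 0, 0, 0, 0, 0, 0, 0.12, 0, 0, 0, 0, 0, 0, 0.12, 0, 0, 0, 0, 0, 0, 0.12, 0, 0, 0, 0, 0, 0, 0.12, 0, 0, 0, 0, 0, 0, 0.12, 0, 0, 0, 0, 0, 0, 0.12, 0, 0, 0, 0, 0, 0, 0.12, 0, 0, 0, 0, 0, 0, 0.06, 0, 0, 0, 0, 0, 0]

```text
time: 5.65
position: [0.4468, -0.2812, 0.0343]
tool_rot: [0.766, 0.643, 0.0, 0.0]
ft_force: [-1.0, -2.7, -0.1]
grip_width: 0.0436
grip_force: 1.1
```

```bash
python3 -c "
from go import *
st()"
```

```text
t 5.65 jig [-47.6 -28.2] z 0.0343 yaw_j deg 89.99 F_j [-0.5 -2.8] -0.1 grip 0.0436 q [-0.77  0.72  1.82  0.    0.6  -0.6 ]
```

Request:
jog_arm:
  motion: [0.08, 0, 0, 0, 0, 0, 0, 0.08, 0, 0, 0, 0, 0, 0, 0.06, 0, 0, 0, 0, 0, 0, 0.03, 0, 0, 0, 0, 0, 0]

```text
time: 6.15
position: [0.4481, -0.2735, 0.0344]
tool_rot: [0.766, 0.643, -0.001, 0.001]
ft_force: [-6.8, -10.2, -2.0]
grip_width: 0.0438
grip_force: 5.9
```

Request:
jog_arm:
  motion: [0.03, 0, 0, 0, 0, 0, 0, 0.0, 0, 0, 0, 0, 0, 0]

```text
time: 6.4
position: [0.4481, -0.2735, 0.0345]
tool_rot: [0.766, 0.643, -0.001, 0.002]
ft_force: [-7.5, -11.4, -1.1]
grip_width: 0.0433
grip_force: 6.4
```

```bash
python3 -c "
from go import *
st()"
```

```text
t 6.4 jig [-47.7 -20.4] z 0.0345 yaw_j deg 90.03 F_j [ -5.4 -12.5] -1.1 grip 0.0433 q [-0.76  0.72  1.83 -0.01  0.59 -0.58]
```

Request:
jog_arm:
  motion: [-0.2, 0, 0, 0, 0, 0, 0, -0.4, 0, 0, 0, 0, 0, 0, -0.6, 0, -0.6, 0, 0, 0, 0, -0.6, 0, -0.8, 0, 0, 0, 0, 0, 0, -0.8, 0, 0, 0, 0, 0, 0, 0, 0, 0, 0, 0]

```text
time: 7.15
position: [0.4369, -0.3432, 0.1246]
tool_rot: [0.766, 0.642, 0.0, 0.003]
ft_force: [-0.2, -1.0, 0.2]
grip_width: 0.0434
grip_force: 0.0
```

```bash
python3 -c "
from go import *
st();print(to(-.155,.028,.12))
cv2.imwrite('pics/w2.png',robot.camera('wrist'))"
```

```text
t 7.15 jig [-46.6 -90.9] z 0.1246 yaw_j deg 89.97 F_j [-0.1 -1. ] 0.2 grip 0.0434 q [-0.87  0.59  1.71  0.    0.84 -0.69]
[ 2.971 -2.712  0.094]
```

View pics/w2.png

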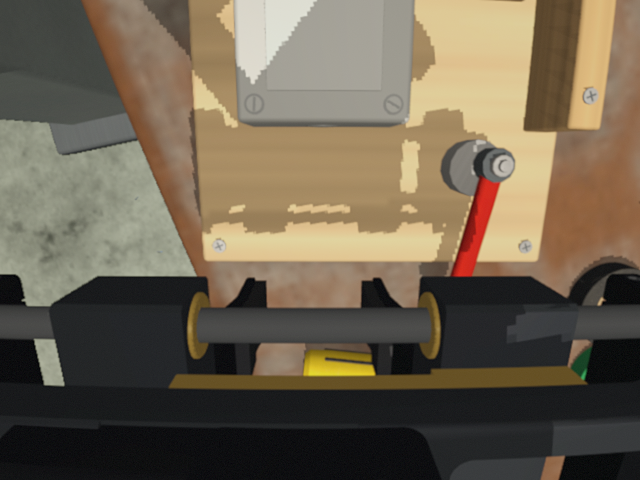

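The box is now square: its right edge is level at row 123, parallel to the board edge. Next I'll go round behind it and turn the hand by 90°.

Request:
jog_arm:
  motion: [0, -0.9, 0, 0, 0, 0, 0, 0.3, -0.9, 0, 0, 0, 0, 0, 0.8, -0.5, 0, 0, 0, 0, 0, 0.9, -0.41, 0, 0, 0, 0, 0, 0.97, 0, 0, 0, 0, 0, 0, 0, 0, 0, 0, 0, 1, 0, 0, 0, 0, 0, 0, 1, 0, 0, 0, 0, 0, 0, 1, 0, 0, 0, 0, 0, 0, 1, 0, 0, 0, 0, 0, 0, 1, 0, 0, 0, 0, 0, 0, 1, 0, 0, 0, 0, 0, 0, 1, 0]

```text
time: 8.7
position: [0.3491, -0.2046, 0.1213]
tool_rot: [0.899, 0.437, -0.0, -0.002]
ft_force: [-0.3, 0.0, 0.0]
grip_width: 0.0432
grip_force: 0.0
```

Request:
jog_arm:
  motion: [0, 0, 0, 0, 0, 1, 0, 0, 0, 0, 0, 0, 1, 0, 0, 0, 0, 0, 0, 1, 0, 0, 0, 0, 0, 0, 1, 0, 0, 0, 0, 0, 0, 1, 0, 0, 0, 0, 0, 0, 1, 0, 0, 0, 0, 0, 0, 1, 0, 0, 0, 0, 0, 0, 1, 0, 0, 0, 0, 0, 0, 1, 0, 0, 0, 0, 0, 0, 1, 0, 0, 0, 0, 0, 0, 1, 0, 0, 0, 0, 0, 0, 1, 0]

```text
time: 10.2
position: [0.3491, -0.2046, 0.1213]
tool_rot: [0.999, 0.034, -0.001, -0.001]
ft_force: [0.6, 0.5, -1.0]
grip_width: 0.0437
grip_force: 0.0
```

Request:
jog_arm:
  motion: [0, 0, 0, 0, 0, 1, 0, 0, 0, 0, 0, 0, 1, 0, 0, 0, 0, 0, 0, 1, 0, 0, 0, 0, 0, 0, 0.5, 0, 0, 0, 0, 0, 0, 0, 0]

```text
time: 10.82
position: [0.3495, -0.2051, 0.1218]
tool_rot: [0.996, -0.087, -0.001, -0.001]
ft_force: [0.4, 0.4, 0.1]
grip_width: 0.0434
grip_force: 0.0
```

```bash
python3 -c "
from go import *
st();print(to(-.135,.03,.034))"
```

```text
t 10.825 jig [-156.7   29.9] z 0.1218 yaw_j deg 0.05 F_j [0.3 0.5] 0.1 grip 0.0434 q [-0.81  0.45  2.07  0.    0.61  0.94]
[ 5.460e-01 -1.000e-03  2.195e+00]
```

Request:
jog_arm:
  motion: [0.3, 0, 0.4, 0, 0, 0, 0, 0.2, 0.05, 0.6, 0, 0, 0, 0, 0.04, 0, 0.6, 0, 0, 0, 0, 0, 0, 0.6, 0, 0, 0, 0, 0, 0, 0, 0, 0, 0, 0]

```text
time: 11.45
position: [0.3699, -0.2104, 0.033]
tool_rot: [0.996, -0.087, -0.002, -0.001]
ft_force: [0.8, -0.7, -0.6]
grip_width: 0.0436
grip_force: 0.0
```

Request:
jog_arm:
  motion: [0.2, 0, 0, 0, 0, 0, 0, 0.2, 0, 0, 0, 0, 0, 0, 0.15, 0, 0, 0, 0, 0, 0, 0.15, 0, 0, 0, 0, 0, 0, 0.15, 0, 0, 0, 0, 0, 0, 0.15, 0, 0, 0, 0, 0, 0, 0.15, 0, 0, 0, 0, 0, 0, 0.15, 0, 0, 0, 0, 0, 0]

```text
time: 12.45
position: [0.4191, -0.219, 0.0343]
tool_rot: [0.996, -0.087, -0.003, -0.002]
ft_force: [-8.1, -2.5, 4.2]
grip_width: 0.0438
grip_force: 4.0
```

```bash
python3 -c "
from go import *
st();print(to(-.02,.028,.034))"
```

```text
t 12.45 jig [-85.8  28.3] z 0.0343 yaw_j deg -0.0 F_j [-7.5 -3.9] 4.2 grip 0.0438 q [-0.72  0.69  1.95 -0.    0.51  1.03]
[ 1.644  0.006 -0.004]
```

Request:
jog_arm:
  motion: [0.15, 0, 0, 0, 0, 0, 0, 0.15, 0, 0, 0, 0, 0, 0, 0.15, 0, 0, 0, 0, 0, 0, 0.15, 0, 0, 0, 0, 0, 0]

```text
time: 12.95
position: [0.4423, -0.2233, 0.0343]
tool_rot: [0.996, -0.087, -0.004, -0.002]
ft_force: [-9.6, -3.2, 4.8]
grip_width: 0.0436
grip_force: 4.3
```

```bash
python3 -c "
from go import *
st();print(to(-.02,.028,.034))
cv2.imwrite('pics/w3.png',robot.camera('wrist'))"
```

```text
t 12.95 jig [-62.1  28.1] z 0.0343 yaw_j deg -0.0 F_j [-8.8 -4.9] 4.8 grip 0.0436 q [-0.69  0.7   1.89 -0.    0.55  1.06]
[ 1.053  0.002 -0.   ]
```

View pics/w3.png

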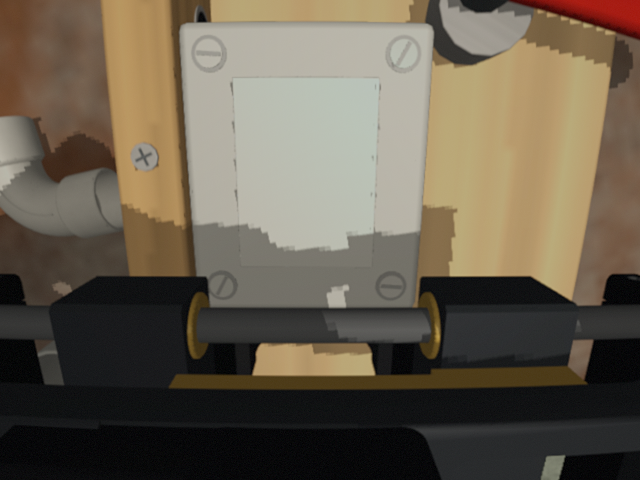

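The box is square along the fence (left edge at column 185). The cam at (480,30) still clears its right side, so I'll keep pushing.

Request:
jog_arm:
  motion: [0.15, 0, 0, 0, 0, 0, 0, 0.15, 0, 0, 0, 0, 0, 0, 0.15, 0, 0, 0, 0, 0, 0, 0.15, 0, 0, 0, 0, 0, 0, 0.15, 0, 0, 0, 0, 0, 0, 0.15, 0, 0, 0, 0, 0, 0, 0.12, 0, 0, 0, 0, 0, 0]

```text
time: 13.88
position: [0.4829, -0.2307, 0.0341]
tool_rot: [0.996, -0.087, -0.003, -0.001]
ft_force: [-8.0, -3.2, 4.6]
grip_width: 0.0437
grip_force: 3.8
```

Request:
jog_arm:
  motion: [0.05, 0, 0, 0, 0, 0, 0, 0.05, 0, 0, 0, 0, 0, 0, 0.05, 0, 0, 0, 0, 0, 0, 0.05, 0, 0, 0, 0, 0, 0]

```text
time: 14.38
position: [0.4904, -0.2321, 0.0341]
tool_rot: [0.996, -0.087, -0.004, -0.001]
ft_force: [-8.5, -1.6, 3.9]
grip_width: 0.0436
grip_force: 3.8
```

```bash
python3 -c "
from go import *
st();print(to(-.01,.028,.034))"
```

```text
t 14.375 jig [-13.2  27.8] z 0.0341 yaw_j deg 0.02 F_j [-8.1 -3.1] 3.9 grip 0.0436 q [-0.65  0.73  1.77 -0.    0.64  1.1 ]
[ 0.081 -0.004  0.003]
```

Request:
jog_arm:
  motion: [0.05, 0, 0, 0, 0, 0, 0, 0.04, 0, 0, 0, 0, 0, 0, 0.04, 0, 0, 0, 0, 0, 0]

```text
time: 14.75
position: [0.4929, -0.2324, 0.0342]
tool_rot: [0.996, -0.087, -0.006, -0.002]
ft_force: [-16.8, -5.8, 10.5]
grip_width: 0.0433
grip_force: 7.9
```

Request:
jog_arm:
  motion: [0.05, 0, 0, 0, 0, 0, 0, 0.05, 0, 0, 0, 0, 0, 0, 0, 0, 0, 0, 0, 0, 0]

```text
time: 15.12
position: [0.4928, -0.2323, 0.0342]
tool_rot: [0.996, -0.087, -0.01, -0.003]
ft_force: [-23.3, -6.1, 15.1]
grip_width: 0.0438
grip_force: 11.0
```

```bash
python3 -c "
from go import *
st();print(to(-.01,.028,.034))"
```

```text
t 15.125 jig [-10.8  28. ] z 0.0342 yaw_j deg 0.09 F_j [-21.8 -10. ] 15.1 grip 0.0438 q [-0.64  0.74  1.76 -0.01  0.67  1.11]
[0.021 0.001 0.006]
```

The box is home: it stopped at x = -10.8 mm with 22 N of push. I'll back off, lift, shut the fingers and go to the far side of the lever.

Request:
jog_arm:
  motion: [-0.08, 0, 0, 0, 0, 0, 0, -0.15, 0, 0, 0, 0, 0, 0, -0.3, 0, 0, 0, 0, 0, 0, -0.3, 0, -0.3, 0, 0, 0, 0, 0, 0, -0.6, 0, 0, 0, 0, 0, 0, -0.7, 0, 0, 0, 0, 0, 0, -0.7, 0, 0, 1, 1, 0, 0, 0, 0, 0, 1, 1, 0, 0, 0, 0, 0, 0.85, 1, 0, 0, 0, 0, 0, 0, 1]
  grip_force: 30

```text
time: 16.38
position: [0.4698, -0.2286, 0.127]
tool_rot: [0.983, -0.185, 0.0, 0.0]
ft_force: [-0.3, -0.4, -0.2]
grip_width: 0.0119
grip_force: 0.0
```

```bash
python3 -c "
from go import *
st();print(to(.0877,-.0996,.12));cv2.imwrite('pics/t4.png',cv2.resize(robot.camera('top')[140:335,265:450],None,fx=3,fy=3))"
```

```text
t 16.375 jig [-34.1  27.6] z 0.127 yaw_j deg -11.34 F_j [-0.2 -0.4] -0.2 grip 0.0119 q [-0.67  0.55  1.79  0.    0.8   1.28]
[3.611 2.52  0.179]
```

View pics/t4.png

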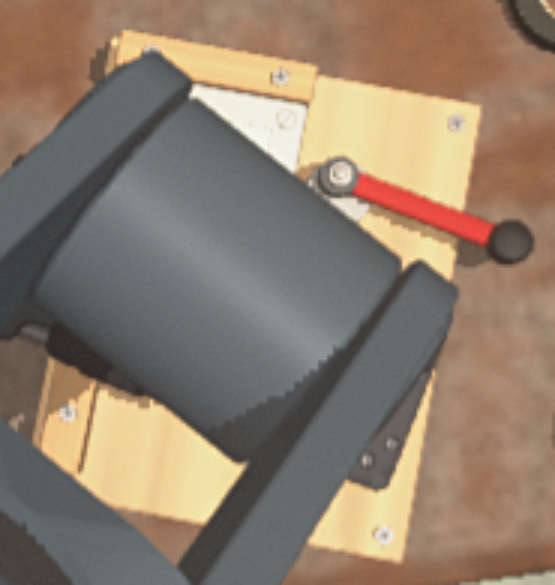

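The box's far edge is at the stop and the lever has not moved. I'll move over and go down beyond the lever.

Request:
jog_arm:
  motion: [0.72, 0.5, 0, 0, 0, 0, 1, 0.72, 0.5, 0, 0, 0, 0, 1, 0.72, 0.5, 0, 0, 0, 0, 1, 0.72, 0.5, 0, 0, 0, 0, 1, 0.73, 0.52, 0, 0, 0, 0, 1, 0, 0, 0, 0, 0, 0, 1]

```text
time: 17.18
position: [0.5688, -0.3779, 0.1263]
tool_rot: [0.983, -0.186, 0.001, 0.001]
ft_force: [-0.3, 1.0, 0.6]
grip_width: 0.0004
grip_force: 0.0
```

```bash
python3 -c "
from go import *
st();print(to(.0877,-.0996,.043));cv2.imwrite('pics/w5.png',robot.camera('wrist'))"
```

```text
t 17.175 jig [  89.3 -102.2] z 0.1263 yaw_j deg -11.42 F_j [-0.5  1. ] 0.6 grip 0.0004 q [-0.75  0.72  1.37 -0.    1.05  1.2 ]
[-0.058 -0.057  2.083]
```

View pics/w5.png

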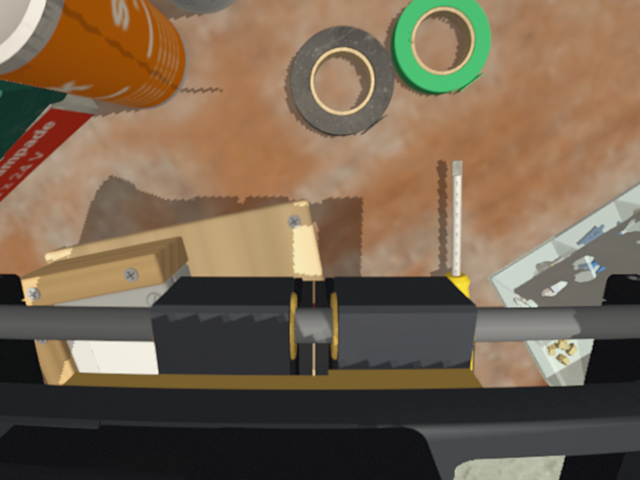

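The space beyond the lever is clear, with the screwdriver well to the right at (458,220). I'll descend and sweep.

Request:
jog_arm:
  motion: [-0.05, -0.05, 0.6, 0, 0, 0, 1, 0, 0, 0.6, 0, 0, 0, 1, 0, 0, 0.6, 0, 0, 0, 1, 0, 0, 0.28, 0, 0, 0, 1, -0.2, 0, 0, 0, 0, 0, 1, -0.2, 0, 0, 0, 0, 0, 1, -0.113, 0.029, 0, 0, 0, 1, 1, -0.113, 0.029, 0, 0, 0, 1, 1, 0, 0, 0, 0, 0, 0, 1]

```text
time: 18.35
position: [0.5423, -0.3657, 0.0444]
tool_rot: [0.967, -0.254, 0.001, 0.0]
ft_force: [0.2, 0.6, 0.6]
grip_width: 0.0005
grip_force: 0.0
```

```bash
cat >> go.py <<'E'
def lv():
    ob=robot.get_obs();R=Ro.from_quat(ob['tool_rot']).as_matrix();w=np.r_[tow((.066,-.03)),0]
    r=(R.T@(ob['position']-w))*1000
    psi=np.arctan2(R[1,0],R[0,0])-th; print("rel pivot in tool mm",r[:2].round(1),"q if bar along tool y",round(-1.292-(psi-np.pi/2),3),"F tool",(R.T@ob['ft_force']).round(1))
E
python3 -c "
from go import *
st();lv()"
```

```text
t 18.35 jig [ 61.1 -94.7] z 0.0444 yaw_j deg -19.35 F_j [0.1 0.7] 0.6 grip 0.0005 q [-0.76  0.8   1.48 -0.    0.85  1.32]
rel pivot in tool mm [16.9 62.7] q if bar along tool y 0.617 F tool [-0.2 -0.7 -0.6]
```

Request:
jog_arm:
  motion: [-0.111, 0.026, 0, 0, 0, 1, 1, -0.111, 0.026, 0, 0, 0, 1, 1, -0.111, 0.026, 0, 0, 0, 1, 1, -0.111, 0.026, 0, 0, 0, 1, 1, -0.111, 0.026, 0, 0, 0, 1, 1, -0.111, 0.026, 0, 0, 0, 1, 1, -0.111, 0.026, 0, 0, 0, 1, 1, -0.111, 0.026, 0, 0, 0, 1, 1, -0.111, 0.026, 0, 0, 0, 1, 1, -0.111, 0.026, 0, 0, 0, 1, 1, -0.111, 0.026, 0, 0, 0, 1, 1, -0.111, 0.026, 0, 0, 0, 1, 1]

```text
time: 19.85
position: [0.5014, -0.3342, 0.0444]
tool_rot: [0.78, -0.626, 0.002, 0.001]
ft_force: [-0.1, -1.9, 0.1]
grip_width: 0.0005
grip_force: 1.1
```

```bash
python3 -c "
from go import *
st();lv()
cv2.imwrite('pics/w6.png',robot.camera('wrist'))"
```

```text
t 19.85 jig [ 15.3 -70.8] z 0.0444 yaw_j deg -67.43 F_j [ 0.3 -1.9] 0.1 grip 0.0005 q [-0.77  0.76  1.62 -0.    0.76  2.15]
rel pivot in tool mm [18.4 62.4] q if bar along tool y 1.456 F tool [ 1.8  0.5 -0.1]
```

View pics/w6.png

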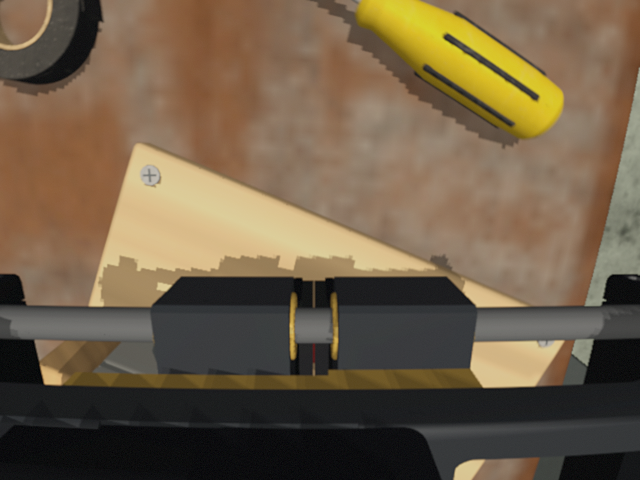

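The wrist view shows only the board and the screwdriver clear at (460,70); the lever is hidden under the hand. The 1.8 N along the push says it is in contact. I'll go on in smaller steps.

Request:
jog_arm:
  motion: [-0.111, 0.026, 0, 0, 0, 1, 1, -0.056, 0.012, 0, 0, 0, 0.5, 1, -0.056, 0.012, 0, 0, 0, 0.5, 1]

```text
time: 20.27
position: [0.4979, -0.3267, 0.0442]
tool_rot: [0.735, -0.678, 0.003, 0.001]
ft_force: [-1.3, -8.2, 1.9]
grip_width: 0.0001
grip_force: 3.6
```

```bash
python3 -c "
from go import *
st();lv()"
```

```text
t 20.275 jig [ 10.6 -64. ] z 0.0442 yaw_j deg -75.35 F_j [ 0.2 -8.3] 1.9 grip 0.0001 q [-0.77  0.75  1.64 -0.    0.74  2.3 ]
rel pivot in tool mm [19.1 62.1] q if bar along tool y 1.594 F tool [ 8.   1.9 -1.9]
```

Request:
jog_arm:
  motion: [-0.056, 0.012, 0, 0, 0, 0.5, 1, -0.056, 0.012, 0, 0, 0, 0.5, 1, 0, 0, 0, 0, 0, 0, 1]

```text
time: 20.65
position: [0.4969, -0.3244, 0.0442]
tool_rot: [0.712, -0.702, 0.004, 0.002]
ft_force: [-2.7, -11.0, 0.5]
grip_width: 0.0007
grip_force: 5.2
```

```bash
python3 -c "
from go import *
st();lv()"
```

```text
t 20.65 jig [  9.2 -62. ] z 0.0442 yaw_j deg -79.24 F_j [ -0.8 -11.3] 0.5 grip 0.0007 q [-0.76  0.75  1.65 -0.01  0.73  2.37]
rel pivot in tool mm [21.2 61.7] q if bar along tool y 1.662 F tool [11.   2.9 -0.4]
```

Request:
jog_arm:
  motion: [-0.05, 0, 0, 0, 0, 0, 1, -0.05, 0, 0, 0, 0, 0, 1, -0.05, 0, 0, 0, 0, 0, 1, 0, 0, 0, 0, 0, 0, 1]

```text
time: 21.15
position: [0.4967, -0.3223, 0.0444]
tool_rot: [0.712, -0.702, 0.007, 0.004]
ft_force: [-6.8, -19.2, -2.0]
grip_width: 0.0008
grip_force: 9.8
```

```bash
python3 -c "
from go import *
st();lv()"
```

```text
t 21.15 jig [  8.7 -60. ] z 0.0444 yaw_j deg -79.15 F_j [ -3.4 -20.1] -2.0 grip 0.0008 q [-0.76  0.75  1.66 -0.01  0.72  2.38]
rel pivot in tool mm [19.3 61.8] q if bar along tool y 1.66 F tool [19.1  7.1  2.3]
```

Request:
jog_arm:
  motion: [-0.05, 0, 0, 0, 0, 0, 1, -0.05, 0, 0, 0, 0, 0, 1, -0.05, 0, 0, 0, 0, 0, 1, 0, 0, 0, 0, 0, 0, 1]

```text
time: 21.65
position: [0.4967, -0.3205, 0.0446]
tool_rot: [0.713, -0.701, 0.009, 0.006]
ft_force: [-10.9, -29.4, -5.3]
grip_width: 0.0004
grip_force: 14.8
```

```bash
python3 -c "
from go import *
st();lv()"
```

```text
t 21.65 jig [  8.3 -58.1] z 0.0446 yaw_j deg -79.08 F_j [ -5.6 -30.8] -5.3 grip 0.0004 q [-0.76  0.74  1.66 -0.02  0.71  2.38]
rel pivot in tool mm [17.6 61.8] q if bar along tool y 1.659 F tool [29.1 11.4  5.8]
```

The push is now about 20 N referred to the knob, so the cam is tight. I'll back off, lift clear and check.

Request:
jog_arm:
  motion: [0.15, 0, 0, 0, 0, 0, 1, 0.2, 0, 0, 0, 0, 0, 1, 0.4, 0, 0, 0, 0, 0, 1, 0.3, 0, -0.4, 0, 0, 0, 1, 0, 0, -0.8, 0, 0, 0, 1, 0, 0, -0.8, 0, 0, 0, 1, 0, 0, -0.8, 0, 0, 0, 1, 0.8, 0, -0.6, 0, 0, 0, 1, 0.9, 0, 0, 0, 0, 0, 1, 0.9, 0, 0, 0, 0, 0, 1, 0.9, 0, 0, 0, 0, 0, 1, 0.9, 0, 0, 0, 0, 0, 1]

```text
time: 23.15
position: [0.498, -0.5258, 0.1785]
tool_rot: [0.711, -0.703, -0.001, -0.001]
ft_force: [-0.1, -0.2, -0.1]
grip_width: 0.0006
grip_force: 0.0
```

Request:
jog_arm:
  motion: [0.8, 0, 0, 0, 0, 0, 1, 0.8, 0, 0, 0, 0, 0, 1, 0, 0, 0, 0, 0, 0, 1, 0, 0, 0, 0, 0, 0, 1]

```text
time: 23.65
position: [0.4986, -0.5882, 0.1782]
tool_rot: [0.711, -0.703, -0.001, -0.001]
ft_force: [0.3, 0.4, -0.1]
grip_width: 0.0005
grip_force: 0.0
```

```bash
python3 -c "
from go import *
st();im=robot.camera('top');cv2.imwrite('pics/t7.png',im);cv2.imwrite('pics/t7c.png',cv2.resize(im[130:335,195:455],None,fx=3,fy=2.9,interpolation=2))"
```

```text
t 23.65 jig [  56.7 -321.5] z 0.1782 yaw_j deg -79.35 F_j [0.3 0.4] -0.1 grip 0.0005 q [-1.01  0.79  1.05  0.    1.3   2.12]
```

View pics/t7c.png

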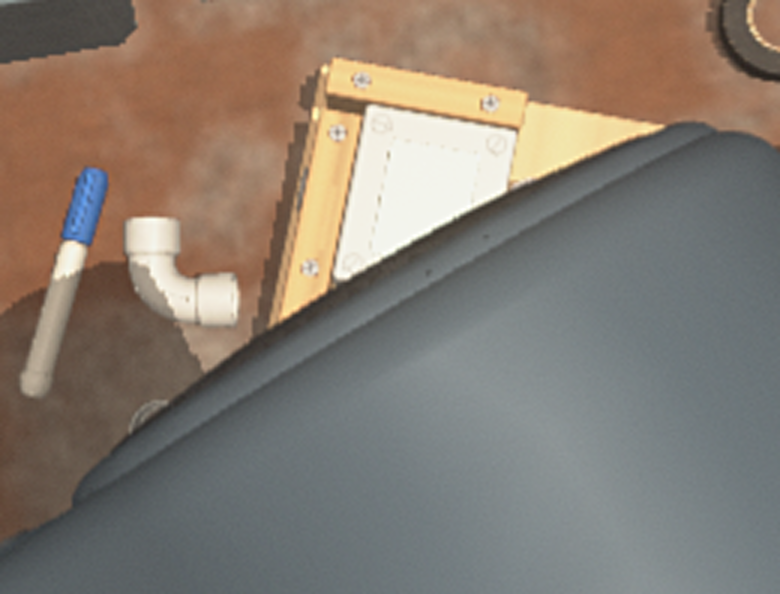

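The box is flush to the stop and the fence, but the arm hides the lever. I'll move the arm aside to check it.

Request:
jog_arm:
  motion: [0, 0.9, -0.2, 0, 0, 0, 1, 0, 0.9, -0.2, 0, 0, 0, 1, 0, 0.9, -0.2, 0, 0, 0, 1, 0, 0.9, -0.2, 0, 0, 0, 1, 0, 0.9, 0, 0, 0, 0, 1, 0, 0.9, 0, 0, 0, 0, 1, 0, 0.9, 0, 0, 0, 0, 1, 0, 0.9, 0, 0, 0, 0, 1, 0, 0, 0, 0, 0, 0, 1, 0, 0, 0, 0, 0, 0, 1]

```text
time: 24.95
position: [0.2116, -0.592, 0.2115]
tool_rot: [0.711, -0.703, 0.0, -0.0]
ft_force: [-0.7, 0.2, -0.2]
grip_width: 0.0005
grip_force: 0.0
```

```bash
python3 -c "
from go import *
st();im=robot.camera('top');cv2.imwrite('pics/t8c.png',cv2.resize(im[130:335,195:455],None,fx=3,fy=2.9,interpolation=2))"
```

```text
t 24.95 jig [-225.2 -375.1] z 0.2115 yaw_j deg -79.35 F_j [-0.7  0.1] -0.2 grip 0.0005 q [-1.41  0.56  1.45  0.    1.14  1.72]
```

View pics/t8c.png

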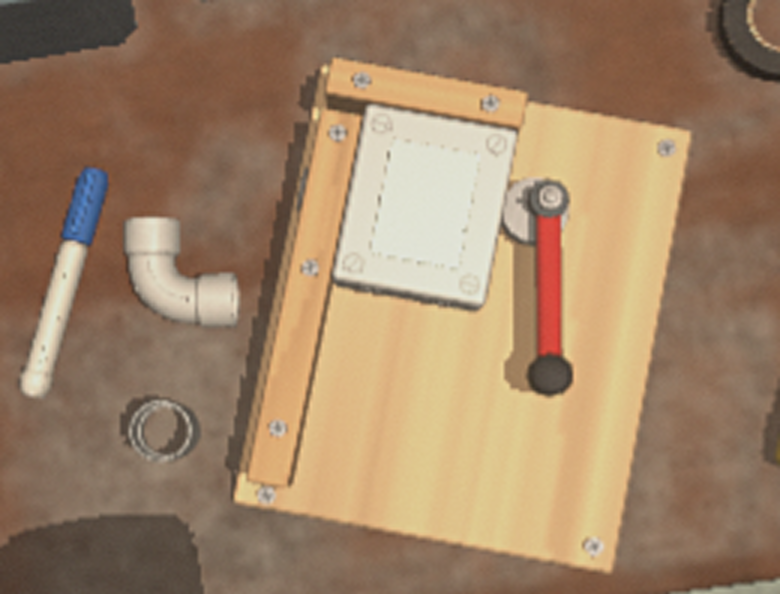

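The box is flush and square. The lever runs from the hub (550,198) to the knob (550,374), which is straight toward the robot: q ≈ 1.67, locked. The elbow, socket and marker are undisturbed, so I'll hand in.

```bash
python3 -c "
from rig import robot
print(robot.hand_in())"
```

```text
the job is handed in; nothing more can be done
None
```

The job is handed in at about 25 s: the box is home and square against the fence and back stop, the lever is locked at q ≈ 1.67 rad, the hand is clear, and I saw no bystander part moved (the screwdriver was last seen during the lever sweep).

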